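Toast to the rack, jam to the box

TASK

Breakfast is ready to serve: raise the toaster levers to bring up the toast and stand every slice upright in the toast rack, down on its rods, one slice to a bay, without ever letting a slice fall flat. Set every jam jar, lid up, on the floor of its own compartment of the wooden preserve box, and leave the mug and the salt and pepper mills where they stand.

Things in the scene. Friction and masses are not known exactly. Their poses are not given: they have to be found in the camera images.
- toaster: Red and steel four-slice toaster, heavy, does not move: 290 (x) x 300 (y) x 190 high. Origin: centre of its underside; -x is its front (lever face, at x = -145), which looks roughly at the robot. Four slots run along its x, centred at x = 0 and y = -90, -30, 30, 90; each is 150 long, its mouth 30 wide, its guides inside 22 wide.
- lever_left (a joint): Height in m of the left lever (toaster +y) and its carriage, which carries the slots at y = 30 and 90: 0 = down (start), 0.060 = fully up. Slides straight up; friction of about 6 N holds it where left. The carriage floor under the toast is 78 above the worktop when down, 138 when up: toast is sunk 12 below the toaster's top when down, stands 48 proud when up.
- lever_right (a joint): The same for the right lever (toaster -y), which carries the slots at y = -30 and -90.
- tab_left (a point): Centre of the left lever's black tab, 40 (x) x 34 (y) x 14 high, jutting from the front face (outer end 42 in front of it); moves with the lever, 105 above the worktop when down, 165 when up. Axes as the toaster's. Can be pinched across its sides (toaster y) with the tool tilted some 30 degrees so that the fingers point down and at the toaster.
- tab_right (a point): The same for the right lever.
- toast1: Slice of crisp brown toast, 100 wide (x) x 16 thick (y) x 100 high (z), 40 g. Origin: middle of its bottom edge, z up through the slice. Starts (if present) standing in the toaster slot at toaster y = -90, not always midway along the slot.
- toast2: Slice of crisp brown toast, 100 wide (x) x 16 thick (y) x 100 high (z), 40 g. Origin: middle of its bottom edge, z up through the slice. Starts (if present) standing in the toaster slot at toaster y = -30, not always midway along the slot.
- toast3: Slice of crisp brown toast, 100 wide (x) x 16 thick (y) x 100 high (z), 40 g. Origin: middle of its bottom edge, z up through the slice. Starts (if present) standing in the toaster slot at toaster y = 30, not always midway along the slot.
- toast4: Slice of crisp brown toast, 100 wide (x) x 16 thick (y) x 100 high (z), 40 g. Origin: middle of its bottom edge, z up through the slice. Starts (if present) standing in the toaster slot at toaster y = 90, not always midway along the slot.
- rack: Steel wire toast rack, fixed, 88 (x) x 200 (y, and a low 14 grip loop at each end) x 60 high. Origin: centre of its underside. Four bays side by side along its y, 52 apart; each bay is the 24 wide gap between a pair of wire loops (loops lie in the x-z plane, 88 long, top at 60). Toast stands on two rods, 10 above the worktop.
- bay1 (a point): Bay 1 of the rack: midpoint of the bay, on the rods (10 above the worktop), where the middle of a slice's bottom edge belongs. Axes as the rack's: the slice runs along x, its thickness along y.
- bay2 (a point): Bay 2 of the rack: midpoint of the bay, on the rods (10 above the worktop), where the middle of a slice's bottom edge belongs. Axes as the rack's: the slice runs along x, its thickness along y.
- bay3 (a point): Bay 3 of the rack: midpoint of the bay, on the rods (10 above the worktop), where the middle of a slice's bottom edge belongs. Axes as the rack's: the slice runs along x, its thickness along y.
- bay4 (a point): Bay 4 of the rack: midpoint of the bay, on the rods (10 above the worktop), where the middle of a slice's bottom edge belongs. Axes as the rack's: the slice runs along x, its thickness along y.
- jar1: Small jam jar (red jam, white lid), 44 diameter x 55 high, about 100 g, standing on the worktop. Origin: centre of its underside, z up.
- jar2: Small jam jar (orange marmalade, brass lid), 44 diameter x 55 high, about 100 g, standing on the worktop. Origin: centre of its underside, z up.
- jar3: Small jam jar (purple jam, green lid), 44 diameter x 55 high, about 100 g, standing on the worktop. Origin: centre of its underside, z up.
- jam_box: Low dark wooden preserve box, fixed, 60 (x) x 173 (y) x 22 high, open on top, with three compartments in a row along its y. Origin: centre of its underside.
- well1 (a point): Compartment 1 of the preserve box: centre of its floor, 4 above the worktop. Each is 52 (x) x about 52 (y) inside; walls 3 to 4 thick, tops 22 above the worktop. Axes as the box's.
- well2 (a point): Compartment 2 of the preserve box: centre of its floor, 4 above the worktop. Each is 52 (x) x about 52 (y) inside; walls 3 to 4 thick, tops 22 above the worktop. Axes as the box's.
- well3 (a point): Compartment 3 of the preserve box: centre of its floor, 4 above the worktop. Each is 52 (x) x about 52 (y) inside; walls 3 to 4 thick, tops 22 above the worktop. Axes as the box's.
- mug: Blue mug, 82 diameter x 92 high, bystander. Origin: centre of underside.
- salt_mill: White salt mill, 54 diameter x 131 high, bystander. Origin: centre of underside.
- pepper_mill: Dark wooden pepper mill, 54 diameter x 131 high, bystander. Origin: centre of underside.
Mind the look-alikes: they are no part of the job. What is shaped like the toast1 but turquoise, white or yellow is not meant.

How it is judged:
On the way:
1. a toaster lever is raised (at least 50 of its 60 mm) (value of joint any of lever_left, lever_right above 0.05 m), for 0.2 s.
At the end, for the whole second after the job is handed in: Every slice stands in a bay: bottom middle within 35 mm of the bay's midpoint along it, 12 across, 8 in height, leaning under 0.25 rad. Every jar stands lid up in a compartment: within 10 mm of its centre each way, 6 of its floor, leaning under 0.15 rad. All at rest (((x of toast1 in the frame of bay1 between -0.035 and 0.035 m and y of toast1 in the frame of bay1 between -0.012 and 0.012 m and z of toast1 in the frame of bay1 between -0.008 and 0.008 m) or (x of toast1 in the frame of bay2 between -0.035 and 0.035 m and y of toast1 in the frame of bay2 between -0.012 and 0.012 m and z of toast1 in the frame of bay2 between -0.008 and 0.008 m) or (x of toast1 in the frame of bay3 between -0.035 and 0.035 m and y of toast1 in the frame of bay3 between -0.012 and 0.012 m and z of toast1 in the frame of bay3 between -0.008 and 0.008 m) or (x of toast1 in the frame of bay4 between -0.035 and 0.035 m and y of toast1 in the frame of bay4 between -0.012 and 0.012 m and z of toast1 in the frame of bay4 between -0.008 and 0.008 m)) and angle between each of toast1, toast2, toast3, toast4's own z axis and vertical below 0.25 rad and linear speed of each of toast1, toast2, toast3, toast4, jar1, jar2, jar3 below 0.03 m/s and ((x of toast2 in the frame of bay1 between -0.035 and 0.035 m and y of toast2 in the frame of bay1 between -0.012 and 0.012 m and z of toast2 in the frame of bay1 between -0.008 and 0.008 m) or (x of toast2 in the frame of bay2 between -0.035 and 0.035 m and y of toast2 in the frame of bay2 between -0.012 and 0.012 m and z of toast2 in the frame of bay2 between -0.008 and 0.008 m) or (x of toast2 in the frame of bay3 between -0.035 and 0.035 m and y of toast2 in the frame of bay3 between -0.012 and 0.012 m and z of toast2 in the frame of bay3 between -0.008 and 0.008 m) or (x of toast2 in the frame of bay4 between -0.035 and 0.035 m and y of toast2 in the frame of bay4 between -0.012 and 0.012 m and z of toast2 in the frame of bay4 between -0.008 and 0.008 m)) and ((x of toast3 in the frame of bay1 between -0.035 and 0.035 m and y of toast3 in the frame of bay1 between -0.012 and 0.012 m and z of toast3 in the frame of bay1 between -0.008 and 0.008 m) or (x of toast3 in the frame of bay2 between -0.035 and 0.035 m and y of toast3 in the frame of bay2 between -0.012 and 0.012 m and z of toast3 in the frame of bay2 between -0.008 and 0.008 m) or (x of toast3 in the frame of bay3 between -0.035 and 0.035 m and y of toast3 in the frame of bay3 between -0.012 and 0.012 m and z of toast3 in the frame of bay3 between -0.008 and 0.008 m) or (x of toast3 in the frame of bay4 between -0.035 and 0.035 m and y of toast3 in the frame of bay4 between -0.012 and 0.012 m and z of toast3 in the frame of bay4 between -0.008 and 0.008 m)) and ((x of toast4 in the frame of bay1 between -0.035 and 0.035 m and y of toast4 in the frame of bay1 between -0.012 and 0.012 m and z of toast4 in the frame of bay1 between -0.008 and 0.008 m) or (x of toast4 in the frame of bay2 between -0.035 and 0.035 m and y of toast4 in the frame of bay2 between -0.012 and 0.012 m and z of toast4 in the frame of bay2 between -0.008 and 0.008 m) or (x of toast4 in the frame of bay3 between -0.035 and 0.035 m and y of toast4 in the frame of bay3 between -0.012 and 0.012 m and z of toast4 in the frame of bay3 between -0.008 and 0.008 m) or (x of toast4 in the frame of bay4 between -0.035 and 0.035 m and y of toast4 in the frame of bay4 between -0.012 and 0.012 m and z of toast4 in the frame of bay4 between -0.008 and 0.008 m)) and ((x of jar1 in the frame of well1 between -0.01 and 0.01 m and y of jar1 in the frame of well1 between -0.01 and 0.01 m and z of jar1 in the frame of well1 between -0.006 and 0.006 m) or (x of jar1 in the frame of well2 between -0.01 and 0.01 m and y of jar1 in the frame of well2 between -0.01 and 0.01 m and z of jar1 in the frame of well2 between -0.006 and 0.006 m) or (x of jar1 in the frame of well3 between -0.01 and 0.01 m and y of jar1 in the frame of well3 between -0.01 and 0.01 m and z of jar1 in the frame of well3 between -0.006 and 0.006 m)) and angle between each of jar1, jar2, jar3's own z axis and vertical below 0.15 rad and ((x of jar2 in the frame of well1 between -0.01 and 0.01 m and y of jar2 in the frame of well1 between -0.01 and 0.01 m and z of jar2 in the frame of well1 between -0.006 and 0.006 m) or (x of jar2 in the frame of well2 between -0.01 and 0.01 m and y of jar2 in the frame of well2 between -0.01 and 0.01 m and z of jar2 in the frame of well2 between -0.006 and 0.006 m) or (x of jar2 in the frame of well3 between -0.01 and 0.01 m and y of jar2 in the frame of well3 between -0.01 and 0.01 m and z of jar2 in the frame of well3 between -0.006 and 0.006 m)) and ((x of jar3 in the frame of well1 between -0.01 and 0.01 m and y of jar3 in the frame of well1 between -0.01 and 0.01 m and z of jar3 in the frame of well1 between -0.006 and 0.006 m) or (x of jar3 in the frame of well2 between -0.01 and 0.01 m and y of jar3 in the frame of well2 between -0.01 and 0.01 m and z of jar3 in the frame of well2 between -0.006 and 0.006 m) or (x of jar3 in the frame of well3 between -0.01 and 0.01 m and y of jar3 in the frame of well3 between -0.01 and 0.01 m and z of jar3 in the frame of well3 between -0.006 and 0.006 m))); the robot touches nothing.
It fails at once if a slice of toast falls or is laid flat (leans more than 1 rad) (angle between any of toast1, toast2, toast3, toast4's own z axis and vertical above 1 rad).
It fails at once if the mug, salt mill or pepper mill is moved more than 3 cm or knocked over (distance of any of mug, salt_mill, pepper_mill from where it was at the start of the episode above 0.03 m or angle between any of mug, salt_mill, pepper_mill's own z axis and vertical above 0.5 rad).
Of toast1, toast2, toast3, toast4 only 3 to 4 are there at a start; the rules pass over those that are not, and their reading is None.
Of jar1, jar2, jar3 only 2 to 3 are there at a start; the rules pass over those that are not, and their reading is None.
At some moment in a run one of jar1, jar2, jar3 may be knocked a few centimetres aside while the robot is not near it.
It also fails if it takes over 210 s, if anything falls off the work surface, if the arm or the gripper's body presses on something with over 40 N, if the wrist force passes 120 N, or if a joint passes its speed limit or range.

ROBOT

A 7-joint arm with a two-finger parallel gripper is mounted at the origin on the work surface. World frame = base frame: x ahead of the robot, y to its left, z up, the work surface at z = 0. Lengths are in m, angles in rad, forces in N, time in s.
With the tool pointing down it reaches from about 0.35 to 0.9 m from the base axis. Payload 19.9 kg.
Tool frame: the origin (TCP) lies midway between the tips of the shut fingers; the grasp point (between the pads) lies 19 mm behind it; z points along the fingers, y is the line along which they close (so a half turn about z gives the same grasp; the last joint's range is limited). The gripper opens to 94 mm and grips with 3 to 60 N. Pads are 16 mm wide; open, the fingers measure 119 mm over their backs; the gripper's body (75 mm by 177 mm) begins 78 mm behind the grasp point.
Start: joints at [-1.286, 0.417, -0.01, 1.614, 0.005, 1.111, -0.053], TCP at [0.201, 0.592, 0.181] pointing down, gripper open.
Joint ranges: [-2.81, 2.81], [-0.39, 2.02], [-1.27, 1.25], [0.06, 2.57], [-1.19, 4.33], [0.19, 2], [-2.82, 2.82]. Speed limits (rad/s): [1.89, 1.89, 2.39, 2.39, 3.01, 3.01, 3.01].

INTERFACE

Orientations are given as a unit quaternion [x, y, z, w].
In Python, from cell import read_state, get_image, camera_params, sign_off gives the robot as it stands.
- The arm moves only by the shell command python3 -m pendant 'ROWS'. ROWS is JSON, a list that holds one entry, the list of rows, each a list of 7 numbers: the shift along the world's x, y, z in mm, then the turn, a rotation vector about the world's x, y, z in degrees, then the finger opening in mm, from 0 to 94. A call has 1 to 8 rows; each row is the pose to reach, as a shift and turn from the pose commanded when the call began; what a row does not reach only later rows make up. A row lasts 1/8 s, in which the tool goes at most 62.5 mm and 10.7 degrees, less where a joint would pass 70% of its speed; a pose out of reach is approached as far as the arm can. A call with a gripper value outside its range is refused whole. The fingers move at their own pace and stop on an object; the grip force is fixed at half the most. Time passes only in rows, so rows that repeat a pose let the fingers close. It gives the time, the measured TCP pose, the force, the opening and the grip force at its end, in the units of the state.
- read_state(): the state, without advancing time (a new reading comes with each control period).
- get_image(name): name is "scene" or "top" or "wrist"; returns the picture (480x640x3 uint8, red, green, blue); there is no depth.
- camera_params(name): a dict with "fx", "fy", "cx", "cy" (pixels), "R" (3x3) and "t" (3): a world point X has camera coordinates R X + t. Camera axes: x right, y down, z forward; pixel columns grow to the right and rows downward; lengths in m; the calibration is good to about 2 mm. A picture is of the moment at which its call begins: read the wrist's pose just before it. camera_params takes no time and is no camera call; for the wrist camera it gives the pose at the moment of the call.
- sign_off(): hands the job in; it is judged then, once.
The state is a dict: "time_s": time; "joint_pos": joint angles; "qvel": joint speeds; "effort": joint torques, N m; "position": TCP position; "tcp_rot": TCP orientation; "wrist_force": force on the tool from outside, world axes, zero at the start; "torque": the same for the moment, N m; "grip_width": opening from 0.0 (shut) to 1.0 (fully open); "gripper_force": force on a finger pad.
Only numpy, scipy, OpenCV 4.12 (cv2) and the standard library are available. Lean on these libraries where they do the work, as an engineer would, in place of code of your own. Each camera call takes 0.05 s, during which the arm holds its last target. There are 200 camera calls.

## Working session

There is one attempt and no reset: what is moved stays moved. The work goes in short steps, Python scripts to look and compute and a shell command to move; the robot and the scene stay as the last step left them, time stands still between calls to the robot, and variables do not carry over. Pictures are saved under pics/ and viewed, at most 14 in all, crops included, and the job is handed in when it is done.

```bash
mkdir -p pics; ls
python3 - <<'E'
from cell import *
import cv2,numpy as np
for n in("scene","top"):
    cv2.imwrite(f"pics/{n}0.png",get_image(n)[:,:,::-1]); c=camera_params(n); print(n,c['fx'],c['cx'],c['cy'],np.round(c['R'],3).tolist(),np.round(c['t'],3).tolist(), (-np.array(c['R']).T@np.array(c['t'])).round(3))
print(read_state())
E
```

```text
pics
scene 476.5619841014877 326.68762186024827 246.19485800194627 [[0.999, -0.049, 0.007], [-0.032, -0.747, -0.664], [0.038, 0.663, -0.747]] [-0.538, 0.076, 1.362] [ 0.488 -0.874  1.072]
top 507.73407642767427 319.27634219347743 234.4132354881029 [[-0.023, -1.0, -0.016], [-0.998, 0.024, -0.061], [0.061, 0.015, -0.998]] [0.053, 0.536, 1.2] [0.462 0.023 1.231]
{'time_s': 0.1, 'joint_pos': array([-1.28547112,  0.41791875, -0.01029229,  1.61408846,  0.0046876 ,
        1.11069492, -0.05303273]), 'qvel': array([ 1.24675829e-03,  4.42749391e-04,  1.35198039e-03, -1.53353963e-03,
       -2.17435129e-04,  7.95505392e-04,  9.67265528e-05]), 'effort': array([ 1.68721370e-03, -8.52575040e+01,  6.39652424e-01, -4.26686132e+01,
       -4.89956117e-02,  1.63953484e-02,  9.39199822e-05]), 'position': array([0.2005494 , 0.59157579, 0.18009584]), 'tcp_rot': array([ 1.62706072e-01,  9.86674434e-01, -5.40587717e-04, -4.95113197e-05]), 'wrist_force': array([ 0.2744117 , -0.05830185, -0.14756436]), 'torque': array([0.016112  , 0.0091726 , 0.04147311]), 'gripper_force': 0.0, 'grip_width': 0.9999004972143544}
```

View pics/scene0.png

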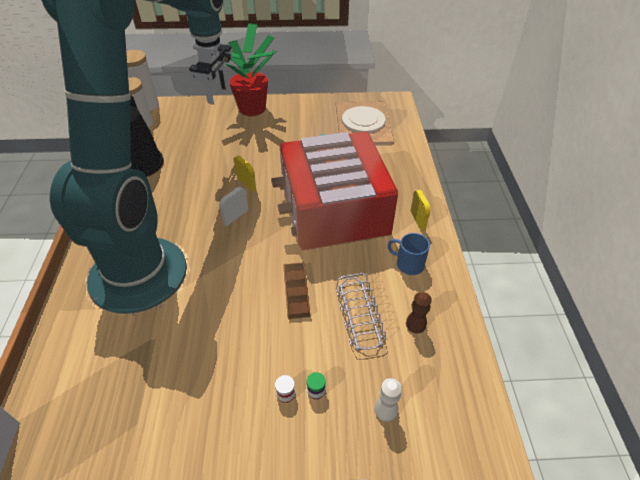

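View pics/top0.png

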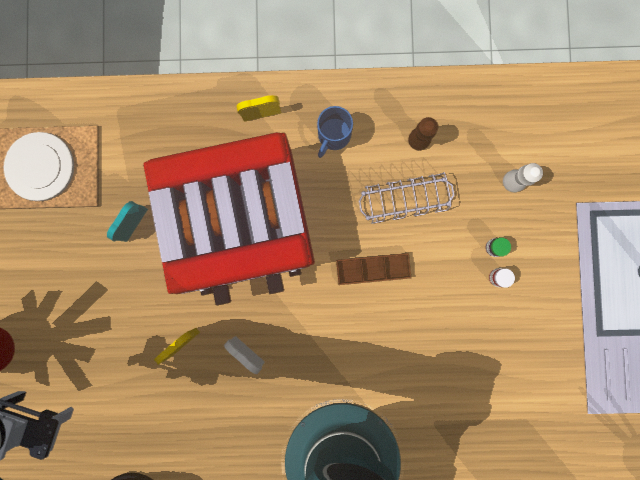

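The top view shows the toaster centred near (229,214), with brown toast in slots at about (187,215), (212,210) and (268,205). The levers are at (222,295) and (274,283), the rack at (410,198) and the box at (375,268). The jars are green (499,246) and white (503,277), and the mills are at (424,133) and (524,178).

Possible mix-ups for toast are yellow (258,107), turquoise (126,221), yellow (177,345) and white (243,355). I choose only the brown slices inside the toaster, and will check them in a crop.

```bash
cat > h.py <<'E'
from cell import *
import cv2,numpy as np
def ray(n,uv,z,c=None):
    c=c or camera_params(n); R=np.array(c['R']);t=np.array(c['t']);o=-R.T@t
    uv=np.atleast_2d(np.array(uv,float))
    d=np.c_[(uv[:,0]-c['cx'])/c['fx'],(uv[:,1]-c['cy'])/c['fy'],np.ones(len(uv))]@R
    return o+d*((z-o[2])/d[:,2])[:,None]
def proj(n,X,c=None):
    c=c or camera_params(n); p=np.atleast_2d(X)@np.array(c['R']).T+np.array(c['t'])
    return np.c_[p[:,0]/p[:,2]*c['fx']+c['cx'],p[:,1]/p[:,2]*c['fy']+c['cy']]
def blobs(im,lo,hi,box=None,amin=30):
    h=cv2.cvtColor(im,cv2.COLOR_RGB2HSV); m=cv2.inRange(h,np.array(lo),np.array(hi))
    if box: k=np.zeros_like(m);k[box[1]:box[3],box[0]:box[2]]=1;m*=k
    cs,_=cv2.findContours(m,cv2.RETR_EXTERNAL,cv2.CHAIN_APPROX_NONE)
    return sorted([c for c in cs if cv2.contourArea(c)>amin],key=lambda c:-cv2.contourArea(c)),m
E
python3 - <<'E'
from h import *
im=cv2.imread("pics/top0.png")
cv2.imwrite("pics/crop1.png",cv2.resize(im[90:310,140:460],None,fx=2.5,fy=2.5,interpolation=cv2.INTER_CUBIC))
im=im[:,:,::-1].copy()
cs,m=blobs(im,(0,150,60),(8,255,255),(130,110,330,310)); 
for c in cs[:4]: r=cv2.minAreaRect(c);print('red',cv2.contourArea(c),r,ray("top",cv2.boxPoints(r),.19).round(3).tolist())
cs,m=blobs(im,(0,60,20),(16,255,110),(325,245,420,292))
for c in cs[:3]: r=cv2.minAreaRect(c);print('box',r,ray("top",cv2.boxPoints(r),.022).round(3).tolist(),ray("top",r[0],.022))
for nm,lo,hi in(('green',(50,120,40),(80,255,255)),('white',(0,0,190),(180,60,255))):
    cs,m=blobs(im,lo,hi,(480,230,520,290))
    for c in cs[:2]: (u,v),r=cv2.minEnclosingCircle(c);print(nm,u,v,r,ray("top",(u,v),.055),cv2.minAreaRect(c))
E
```

```text
red 9081.0 ((227.17904663085938, 212.6495819091797), (137.4729461669922, 149.4241485595703), 78.21182250976562) [[0.689, 0.408, 0.19], [0.745, 0.102, 0.19], [0.464, 0.049, 0.19], [0.409, 0.351, 0.19]]
box ((372.659912109375, 268.8945617675781), (24.141864776611328, 72.04541015625), 86.36705780029297) [[0.477, 0.002, 0.022], [0.483, -0.169, 0.022], [0.426, -0.17, 0.022], [0.419, -0.0, 0.022]] [[ 0.45141233 -0.0842852   0.022     ]]
green 500.6052551269531 246.5 9.72178840637207 [[ 0.49642059 -0.37712226  0.055     ]] ((500.5, 246.5), (17.0, 19.0), 90.0)
white 504.8575439453125 277.6228942871094 9.446535110473633 [[ 0.4247868  -0.38363783  0.055     ]] ((505.0, 278.0), (18.0, 18.0), 90.0)
```

View pics/crop1.png

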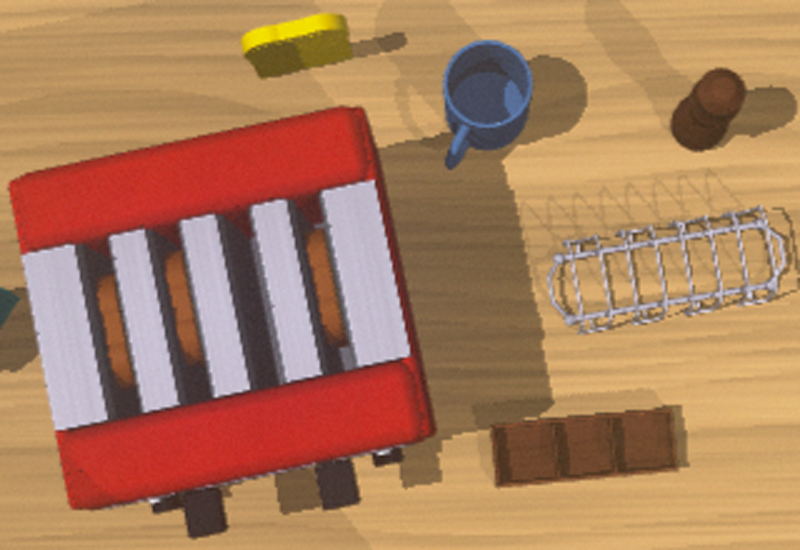

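The crop shows brown slices in three slots: left at crop (115,330), next at (185,305) and rightmost at (328,285). The third slot is empty, so toast2 is absent and both levers are needed. The jars present are green and white.

Run:
```python
from h import *
im=cv2.imread("pics/top0.png")[:,:,::-1].copy()
P=np.array([(25,253),(375,181),(408,357),(55,430)])/2.5+[140,90]
W=ray("top",P,.19);print('plate',W.round(3).tolist(),W.mean(0));
for a,b in((0,1),(3,2),(0,3),(1,2)): d=W[b]-W[a];print(np.hypot(*d[:2]),np.degrees(np.arctan2(d[1],d[0])))
# steel mask
cs,m=blobs(im,(100,5,150),(150,60,255),(140,150,310,270)); r=cv2.minAreaRect(np.vstack(cs[:5]));print('steel',len(cs),r,ray("top",cv2.boxPoints(r),.19).round(3).tolist(),ray("top",r[0],.19))
cs,m=blobs(im,(0,0,0),(180,255,62),(195,265,300,310),20)
for c in cs: r=cv2.minAreaRect(c);print('tab',cv2.contourArea(c),r,ray("top",r[0],.112),ray("top",cv2.boxPoints(r),.112).round(3).tolist())
cs,m=blobs(im,(5,120,70),(16,255,200),(165,170,285,250),20)
for c in cs: r=cv2.minAreaRect(c);print('toast',cv2.contourArea(c),r,ray("top",r[0],.178))
```

```text
plate [[0.624, 0.387, 0.19], [0.677, 0.095, 0.19], [0.53, 0.071, 0.19], [0.477, 0.363, 0.19]] [0.57719568 0.22905349 0.19      ]
0.29677932825616743 -79.76257262092193
0.296731962847752 -79.67319013745694
0.1493929653470456 -170.59024205909202
0.14893080579212156 -170.61117366866466
steel 5 ((225.57272338867188, 211.8434295654297), (71.47380065917969, 145.0538330078125), 78.04341125488281) [[0.623, 0.393, 0.19], [0.678, 0.097, 0.19], [0.532, 0.069, 0.19], [0.477, 0.363, 0.19]] [[0.57745135 0.23042515 0.19      ]]
toast 282.5 ((269.1922912597656, 203.96151733398438), (44.71446990966797, 7.844644546508789), 78.69007110595703) [[0.59305388 0.14125409 0.178     ]]
toast 279.0 ((212.25540161132812, 212.2419891357422), (44.14542770385742, 7.989259243011475), 78.9964599609375) [[0.57863156 0.26075074 0.178     ]]
toast 272.5 ((185.08740234375, 222.26019287109375), (44.902408599853516, 7.8935065269470215), 79.5625228881836) [[0.55900914 0.31792817 0.178     ]]
```

Run:
```python
from h import *
im=cv2.imread("pics/top0.png")[:,:,::-1].copy()
c=np.array([.577,.229]);a=np.radians(9.9);X=np.array([np.cos(a),np.sin(a)]);Y=np.array([-X[1],X[0]])
cs,m=blobs(im,(0,0,0),(180,255,75),(195,265,300,310),20)
for k in cs+[np.array([[[222,294.8]],[[222,294.8]]],np.float32),np.array([[[274.8,283.2]],[[274.8,283.2]]],np.float32)]:
    r=cv2.minAreaRect(k);p=ray("top",r[0],.112)[0,:2];print(r,p.round(4),'toaster frame',((p-c)@X).round(4),((p-c)@Y).round(4))
for y in(.06,-.06): print('tab pred',c-.167*X+y*Y)
for z in(.1,):
  for px in((243,355),(177,345)):print(ray("top",px,z))
from scipy.spatial.transform import Rotation as R
s=read_state();r=R.from_quat(s['tcp_rot']);print(r.as_matrix().round(3).tolist(),camera_params('wrist'))
```

```text
((215.27027893066406, 295.1216735839844), (18.083887100219727, 27.45462989807129), 80.53767395019531) [0.4026 0.2709] toaster frame -0.1646 0.0713
((274.1538391113281, 282.7692565917969), (18.04268455505371, 14.120361328125), 78.69007110595703) [0.4268 0.1407] toaster frame -0.1632 -0.0611
((294.270263671875, 272.12164306640625), (5.260767459869385, 10.357135772705078), 80.53767395019531) [0.4491 0.096 ] toaster frame -0.1489 -0.109
((222.0, 294.79998779296875), (0.0, 0.0), 0.0) [0.403 0.256] toaster frame -0.1668 0.0566
((274.79998779296875, 283.20001220703125), (0.0, 0.0), 0.0) [0.4258 0.1393] toaster frame -0.1644 -0.0623
tab pred [0.402171  0.2593944]
tab pred [0.42280249 0.14118128]
[[0.26929036 0.21360295 0.1       ]]
[[0.29410146 0.35966824 0.1       ]]
[[-0.947, 0.321, -0.0], [0.321, 0.947, -0.001], [-0.0, -0.001, -1.0]] {'fx': 394.21449762110245, 'fy': 394.21449762110245, 'cx': 322.40527808850237, 'cy': 238.94948112255224, 'R': array([[ 3.22528620e-01,  9.46559317e-01, -8.64861840e-04],
       [ 9.18727187e-01, -3.12824959e-01,  2.40999794e-01],
       [ 2.27850050e-01, -7.85239030e-02, -9.70524781e-01]]), 't': array([-0.62365474, -0.02218808,  0.39041599])}
```

```bash
cat >> h.py <<'E'
from scipy.spatial.transform import Rotation as Ro
c0=np.array([.577,.229]);a0=np.radians(9.9);X=np.array([np.cos(a0),np.sin(a0),0]);Y=np.array([-X[1],X[0],0]);Z=np.array([0,0,1.])
def tp(x,y,z): return np.r_[c0,0]+x*X+y*Y+z*Z
def delta(P,M=None):
    s=read_state(); r=Ro.from_quat(s['tcp_rot'])
    q=[0,0,0] if M is None else np.degrees((Ro.from_matrix(M)*r.inv()).as_rotvec())
    return np.round((np.array(P)-s['position'])*1000,1).tolist(),np.round(q,1).tolist()
def down(yaw,flip=1): # tool y at yaw+90deg, pointing down
    a=np.radians(yaw);y=flip*np.array([-np.sin(a),np.cos(a),0]);z=-Z
    return np.c_[np.cross(y,z),y,z]
def tilt(th):
    a=np.radians(th);z=np.sin(a)*X-np.cos(a)*Z
    return np.c_[np.cross(Y,z),Y,z]
E
python3 - <<'E'
from h import *
M=tilt(30);T=tp(-.1625,.059,.0885);print(T,delta(T-.08*M[:,2],M), (80*M[:,2]).round(1))
M2=down(9.9);print(delta(T,M2))
E
```

```text
[0.40677592 0.25918297 0.0885    ] ([166.8, -339.3, -22.3], [-2.3, -30.2, 28.0]) [ 39.4   6.9 -69.3]
([206.2, -332.4, -91.6], [0.1, -0.0, 28.6])
```

```bash
python3 -m pendant '[[[25,-30,60,0,0,9,70],[55,-75,70,0,0,18,70],[80,-130,70,0,-7,26,70],[105,-185,60,-1,-15,28,70],[130,-240,40,-2,-23,28,70],[150,-290,20,-2,-30,28,70],[167,-339,-10,-2,-30,28,70],[167,-339,-22,-2,-30,28,70]]]'
python3 - <<'E'
from h import *
M=tilt(30);T=tp(-.1625,.059,.0885);print(delta(T-.08*M[:,2],M),delta(T,M))
im=get_image("wrist");cv2.imwrite("pics/w1.png",im[:,:,::-1])
print(proj("wrist",[tp(-.187,.06,.112),tp(-.187,.043,.112),tp(-.187,.077,.112),tp(-.147,.06,.112)]))
E
```

```text
time_s: 1.1
position: [0.3675, 0.2493, 0.1572]
tcp_rot: [-0.082, 0.963, 0.024, 0.255]
wrist_force: [-0.3, 0.9, 1.1]
grip_width: 0.744
gripper_force: 0.0
([-0.1, 3.0, 0.6], [-0.2, -0.3, 0.1]) ([39.3, 9.9, -68.7], [-0.2, -0.3, 0.1])
[[326.10682048 240.43828433]
 [300.23817423 240.55911399]
 [351.96825229 240.31748837]
 [325.85543735 280.10601442]]
```

View pics/w1.png

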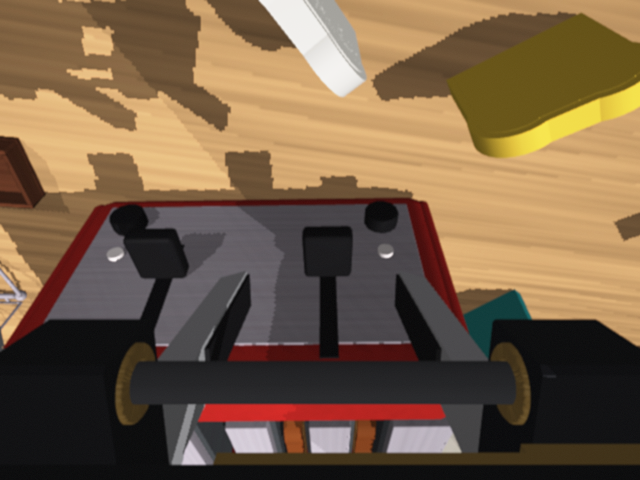

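Tab_left is seen at (328,250), within 2 px of its predicted column 326 and between the open fingers, so I go in and lift.

```bash
python3 -m pendant '[[[20,4,-35,0,0,0,70],[39,9,-68,0,0,0,70],[39,9,-68,0,0,0,70],[39,9,-68,0,0,0,20],[39,9,-68,0,0,0,20],[39,9,-68,0,0,0,20],[39,9,-68,0,0,0,20],[39,9,-68,0,0,0,20]]]'
python3 -m pendant '[[[0,0,10,0,0,0,20],[0,0,22,0,0,0,20],[0,0,34,0,0,0,20],[0,0,46,0,0,0,20],[0,0,56,0,0,0,20],[0,0,61,0,0,0,20],[0,0,62,0,0,0,20],[0,0,62,0,0,0,20]]]'
```

```text
time_s: 2.15
position: [0.4071, 0.26, 0.0909]
tcp_rot: [-0.082, 0.963, 0.023, 0.256]
wrist_force: [-0.7, -11.2, 10.5]
grip_width: 0.335
gripper_force: 30.1
time_s: 3.15
position: [0.4066, 0.2597, 0.1519]
tcp_rot: [-0.083, 0.963, 0.023, 0.255]
wrist_force: [12.6, -4.9, -15.2]
grip_width: 0.326
gripper_force: 29.9
```

```bash
python3 -m pendant '[[[0,0,0,0,0,0,70],[0,0,0,0,0,0,70],[0,0,0,0,0,0,70],[-20,-4,35,0,0,0,70],[-39,-7,69,0,0,0,70],[-30,-55,60,0,0,0,70],[-24,-95,35,0,0,0,70],[-19,-127,8,0,0,0,70]]]'
python3 - <<'E'
from h import *
M=tilt(30);print(delta(tp(-.1625,-.061,.0885),M))
im=get_image("wrist");cv2.imwrite("pics/w2.png",im[:,:,::-1])
print(proj("wrist",[tp(-.187,-.06,.112),tp(-.187,-.043,.112),tp(-.187,-.077,.112),tp(-.147,-.06,.112)]))
cs,m=blobs(im,(0,0,0),(180,255,60),(200,200,450,300),200)
for c in cs: print(cv2.boundingRect(c))
E
```

```text
time_s: 4.15
position: [0.3877, 0.1341, 0.1606]
tcp_rot: [-0.084, 0.963, 0.026, 0.256]
wrist_force: [1.4, 0.1, 0.1]
grip_width: 0.742
gripper_force: 0.0
([39.7, 6.9, -72.1], [-0.3, -0.2, -0.1])
[[328.80274455 242.18937735]
 [354.50157862 242.06867772]
 [303.09498421 242.3101189 ]
 [328.27589869 281.51474444]]
(298, 224, 50, 76)
(252, 200, 34, 32)
(395, 274, 19, 26)
(233, 274, 18, 26)
```

View pics/w2.png

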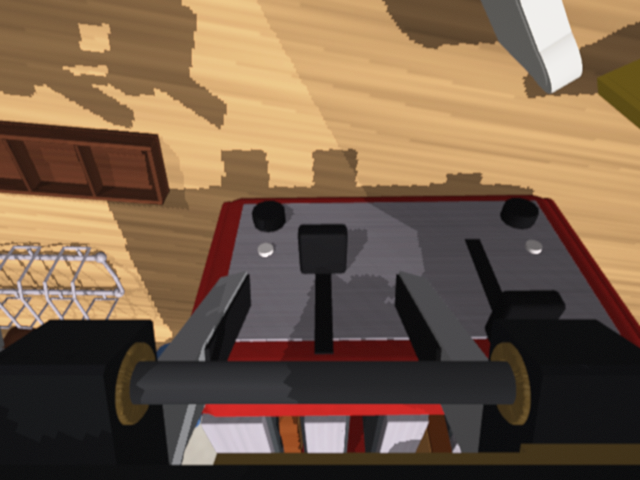

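The left lever is up (its tab is now at (530,305)). The right tab is at (323,250), about 3 mm toward -y of the prediction, so I correct for that and repeat.

```bash
python3 -m pendant '[[[20,2,-36,0,0,0,70],[40,5,-71,0,0,0,70],[40,5,-71,0,0,0,70],[40,5,-71,0,0,0,20],[40,5,-71,0,0,0,20],[40,5,-71,0,0,0,20],[40,5,-71,0,0,0,20],[40,5,-71,0,0,0,20]]]'
python3 -m pendant '[[[0,0,10,0,0,0,20],[0,0,22,0,0,0,20],[0,0,34,0,0,0,20],[0,0,46,0,0,0,20],[0,0,56,0,0,0,20],[0,0,61,0,0,0,20],[0,0,62,0,0,0,20],[0,0,62,0,0,0,20]]]'
python3 -m pendant '[[[0,0,0,0,0,0,70],[0,0,0,0,0,0,70],[0,0,0,0,0,0,70],[-20,-4,35,0,0,0,70],[-39,-7,69,0,0,0,70],[-39,-10,110,0,6,0,50],[-39,-20,170,1,15,0,50],[-20,-30,210,2,25,0,50]]]'
python3 - <<'E'
from h import *
cv2.imwrite("pics/top1.png",get_image("top")[:,:,::-1]);
P=tp(0,-.09,.32);print(delta(P,down(9.9)))
E
```

```text
time_s: 5.2
position: [0.4276, 0.1413, 0.0899]
tcp_rot: [-0.085, 0.963, 0.026, 0.256]
wrist_force: [0.1, 8.7, -3.4]
grip_width: 0.347
gripper_force: 30.0
time_s: 6.2
position: [0.4272, 0.1411, 0.1514]
tcp_rot: [-0.085, 0.963, 0.026, 0.255]
wrist_force: [3.9, 8.9, -13.1]
grip_width: 0.332
gripper_force: 29.9
time_s: 7.2
position: [0.4064, 0.1106, 0.363]
tcp_rot: [-0.073, 0.994, 0.06, 0.047]
wrist_force: [0.5, 0.7, -0.0]
grip_width: 0.536
gripper_force: 0.0
([180.6, 31.4, -47.5], [-7.3, 4.4, 1.8])
```

Run:
```python
from h import *
print(ray("top",[(410,198),(360,205),(459,190)],.03).round(3).tolist());print(delta([.52,-.13,.36],down(5)))
c=camera_params('wrist');C=-np.array(c['R']).T@np.array(c['t']);s=read_state();r=Ro.from_quat(s['tcp_rot']).as_matrix();print('cam in tool',r.T@(C-s['position']),(np.array(c['R'])@r).round(3).tolist())
```

```text
[[0.617, -0.177, 0.03], [0.604, -0.058, 0.03], [0.633, -0.293, 0.03]]
([108.1, -239.0, -7.5], [-7.1, 4.7, -3.1])
cam in tool [ 7.17640558e-02  2.40313190e-06 -2.03766947e-01] [[-0.002, 1.0, -0.001], [-0.97, -0.002, -0.241], [-0.241, 0.0, 0.97]]
```

```bash
python3 -m pendant '[[[25,-60,0,-3,2,-1,50],[50,-120,0,-7,5,-3,50],[75,-180,0,-7,5,-3,50],[108,-239,-8,-7,5,-3,50],[108,-239,-8,-7,5,-3,50],[108,-239,-8,-7,5,-3,50]]]'
python3 - <<'E'
from h import *
np.save('cw3.npy',camera_params("wrist"),allow_pickle=True)
im=get_image("wrist");cv2.imwrite("pics/w3.png",im[:,:,::-1])
E
```

```text
time_s: 8.0
position: [0.5145, -0.1288, 0.3505]
tcp_rot: [-0.045, 0.999, -0.001, 0.0]
wrist_force: [0.1, 0.6, 0.7]
grip_width: 0.532
gripper_force: 0.0
```

View pics/w3.png

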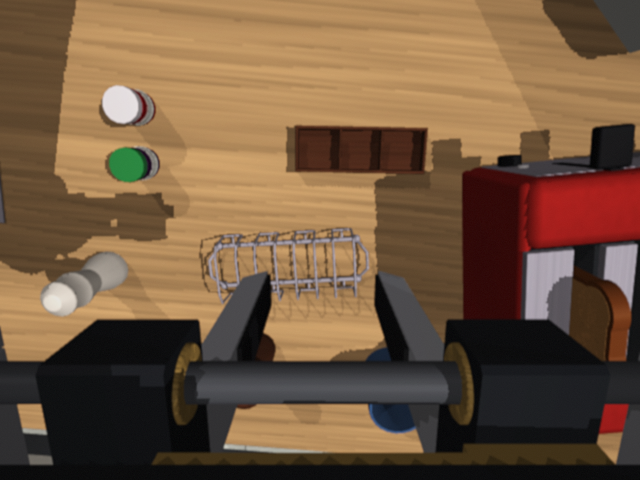

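Run:
```python
from h import *
im=cv2.imread("pics/w3.png")[:,:,::-1]
cw=np.load('cw3.npy',allow_pickle=True).item()
a=cv2.resize(im[215:310,195:375],None,fx=4.4,fy=4.4,interpolation=cv2.INTER_CUBIC)
cv2.imwrite("pics/crop3.png",a[:,:,::-1])
im2=im.copy()
cs,m=blobs(im2,(0,60,20),(16,255,110),(270,110,440,185))
for c in cs[:4]: r=cv2.minAreaRect(c);b=cv2.boxPoints(r);w=ray("",b,.022,cw);print('box',r,w.round(4).tolist(),ray("",r[0],.022,cw).round(4))
for nm,lo,hi in(('green',(50,120,40),(80,255,255)),('white',(0,0,170),(180,60,255))):
    cs,m=blobs(im2,lo,hi,(90,75,175,190))
    for c in cs[:2]: (u,v),r=cv2.minEnclosingCircle(c);print(nm,u,v,r,ray("",(u,v),.055,cw))
```

```text
box ((363.0149841308594, 155.235595703125), (153.06861877441406, 57.04785919189453), 1.1233028173446655) [[0.5011, -0.1799, 0.022], [0.4275, -0.1833, 0.022], [0.4136, 0.015, 0.022], [0.4868, 0.0254, 0.022]] [[ 0.4566 -0.0808  0.022 ]]
green 127.63953399658203 164.56976318359375 19.454010009765625 [[ 0.49315678 -0.37528915  0.055     ]]
white 119.5 104.0 19.704158782958984 [[ 0.42179174 -0.38289253  0.055     ]]
```

View pics/crop3.png

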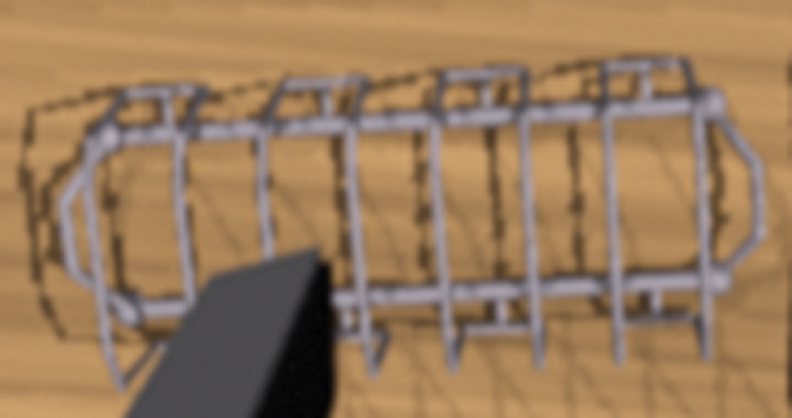

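Run:
```python
from h import *
cw=np.load('cw3.npy',allow_pickle=True).item()
f=lambda p,z: ray("",np.array(p)/4.4+[195,215],z,cw)
L=f([(120,388),(375,375),(452,370),(540,365),(620,360),(707,357)],.058);U=f([(88,140),(350,122),(432,118),(522,112),(607,108),(700,100)],.058)
print(L.round(4).tolist());print(U.round(4).tolist())
print('len',np.linalg.norm(L-U,axis=1).round(4),'dir',np.degrees(np.arctan2((L-U)[:,1],(L-U)[:,0])).round(1))
R=f([(100,135),(715,100),(130,310),(720,280)],.007);print('rods',R.round(4).tolist(),R.mean(0))
for a,b in((0,1),(2,3)): d=R[a]-R[b];print(np.linalg.norm(d),np.degrees(np.arctan2(d[1],d[0])))
for a,b in((0,5),): 
  for Q in(L,U): d=Q[a]-Q[b];print('span',np.linalg.norm(d),np.degrees(np.arctan2(d[1],d[0])))
print('ends',(L[[0,5]].mean(0)+U[[0,5]].mean(0))/2)
```

```text
[[0.6672, -0.2518, 0.058], [0.6559, -0.174, 0.058], [0.6522, -0.1506, 0.058], [0.6481, -0.1239, 0.058], [0.6443, -0.0996, 0.058], [0.6409, -0.0732, 0.058]]
[[0.589, -0.2634, 0.058], [0.5766, -0.1864, 0.058], [0.5732, -0.1623, 0.058], [0.569, -0.136, 0.058], [0.5655, -0.1111, 0.058], [0.5607, -0.0841, 0.058]]
len [0.0791 0.0803 0.0798 0.0801 0.0796 0.081 ] dir [8.5 8.9 8.5 8.7 8.3 7.7]
rods [[0.602, -0.2728, 0.007], [0.5723, -0.0741, 0.007], [0.6619, -0.2613, 0.007], [0.6336, -0.0656, 0.007]] [ 0.61744755 -0.16842404  0.007     ]
0.2009349220700032 -81.52185873447795
0.197703690508035 -81.7858950894596
span 0.18048500781387616 -81.62463290591678
span 0.18154536080221237 -81.02459388889187
ends [ 0.61446048 -0.16814097  0.058     ]
```

Run:
```python
from h import *
cw=np.load('cw3.npy',allow_pickle=True).item()
w=ray("",[(296,126),(427,128),(294,171),(426,173)],.022,cw);print('box wrist',w.round(4).tolist(),w.mean(0))
R=ray("top",np.array([(778,285),(560,258),(570,320),(768,212)])/2.5+[140,90],.007);print(R.round(4).tolist(),R.mean(0))
im=cv2.imread("pics/top1.png")
a=cv2.resize(im[165:295,325:465],None,fx=4.6,fy=4.6,interpolation=cv2.INTER_CUBIC)
b=cv2.resize(im[165:225,355:465],None,fx=7,fy=7,interpolation=cv2.INTER_CUBIC);cv2.imwrite("pics/crop4.png",b)
```

```text
box wrist [[0.4274, -0.1717, 0.022], [0.4148, -0.002, 0.022], [0.4852, -0.1702, 0.022], [0.4722, 0.0055, 0.022]] [ 0.44991394 -0.08457002  0.022     ]
[[0.6032, -0.2795, 0.007], [0.6347, -0.07, 0.007], [0.5742, -0.078, 0.007], [0.6745, -0.2726, 0.007]] [ 0.62164384 -0.17501065  0.007     ]
```

View pics/crop4.png

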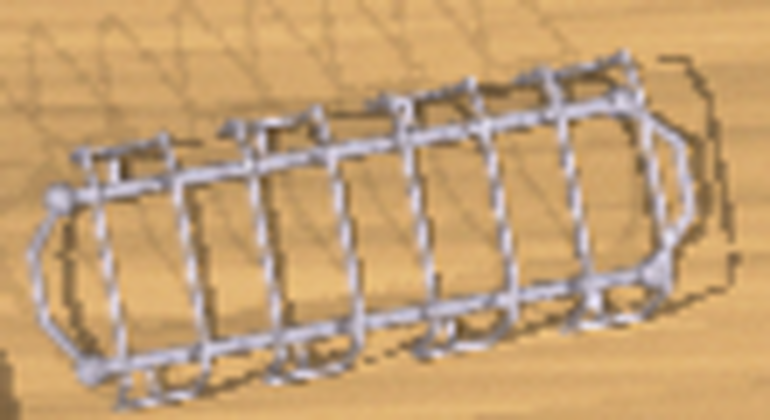

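Run:
```python
from h import *
f=lambda p,z: ray("top",np.array(p)/7+[355,165],z)
cw=np.load('cw3.npy',allow_pickle=True).item();g=lambda p,z: ray("",np.array(p)/4.4+[195,215],z,cw)
a=np.radians(8.5);A=np.array([np.cos(a),np.sin(a)]);B=np.array([-A[1],A[0]])
for n,R in(('top',f([(62,198),(622,100),(92,370),(655,272)],.007)),('wrist',g([(105,137),(712,102),(130,312),(720,280)],.007))):
    print(n,R.mean(0),np.linalg.norm(R[0]-R[1]),np.linalg.norm(R[0]-R[2]),[np.degrees(np.arctan2(*(R[i]-R[j])[[1,0]])).round(1) for i,j in((0,1),(2,3),(2,0),(3,1))], 'AB',(R.mean(0)[:2]@A).round(4),(R.mean(0)[:2]@B).round(4))
W=f([(98,190),(178,182),(255,165),(333,152),(408,140),(487,125),(562,112),(640,100),(122,362),(203,350),(278,338),(357,325),(432,312),(512,300),(586,287),(662,275)],.058)
d=W[:8]-W[8:];print(np.degrees(np.arctan2(d[:,1],d[:,0])).round(1));y=(W[:,:2]@B);y=(y[:8]+y[8:])/2;print('top wires y',y.round(4),y.mean())
L=g([(120,388),(375,375),(452,370),(540,365),(620,360),(707,357)],.058);U=g([(88,140),(350,122),(432,118),(522,112),(607,108),(700,100)],.058)
y=((L+U)/2)[:,:2]@B;print('wrist wires',y.round(4))
```

```text
top [ 0.61911819 -0.17131522  0.007     ] 0.19657310965424593 0.06063455238813734 [np.float64(98.5), np.float64(98.5), np.float64(-171.8), np.float64(-171.4)] AB 0.587 -0.2609
wrist [ 0.61794656 -0.16823186  0.007     ] 0.19838865899453556 0.06088114879229908 [np.float64(-81.5), np.float64(-81.6), np.float64(9.4), np.float64(8.8)] AB 0.5863 -0.2577
[6.2 6.7 5.7 5.9 5.9 6.  5.6 4.9]
top wires y [-0.1689 -0.1957 -0.2213 -0.2477 -0.2728 -0.2995 -0.3245 -0.3502] -0.2600939876834887
wrist wires [-0.3476 -0.2693 -0.2453 -0.2185 -0.1936 -0.1666]
```

```bash
cat >> h.py <<'E'
ra=np.radians(8.5);A=np.array([np.cos(ra),np.sin(ra)]);B=np.array([-A[1],A[0]])
def bay(k): return .5866*A+(-.2586+[-.078,-.026,.026,.078][k])*B  # k=3 nearest toaster
E
python3 - <<'E'
from h import *
im=cv2.imread("pics/top1.png")[:,:,::-1].copy()
cs,m=blobs(im,(5,110,60),(18,255,220),(140,140,300,260),60)
for c in cs: 
    r=cv2.minAreaRect(c);p=ray("top",r[0],.238)[0,:2]-c0;print(r,(p+c0).round(4),p@X[:2],p@Y[:2])
W=ray("top",np.array([(492,425),(670,407),(678,468),(498,487)])/2.5+[140,90],.022);print('box',W.round(4).tolist(),W.mean(0))
for k in range(4):print(bay(k))
print(delta(np.r_[ .593,.1413,.33],down(9.9)))
E
```

```text
((189.5, 199.5), (119.0, 99.0), 90.0) [0.5984 0.292 ] 0.031936403022420116 0.05840814424826565
((181.0149688720703, 219.97787475585938), (50.57332992553711, 15.97648811340332), 79.11447143554688) [0.5582 0.3091] -0.004725575670898558 0.08216450799250301
((209.05767822265625, 209.7884521484375), (50.597957611083984, 13.924243927001953), 78.69007110595703) [0.577  0.2535] 0.0042322789112367075 0.02408689368210188
((267.326904296875, 201.13461303710938), (50.597965240478516, 11.178619384765625), 78.69007110595703) [0.5913 0.1381] -0.0015416507196967487 -0.09202856903920158
((292.5, 165.5), (51.0, 13.0), 90.0) [0.6609 0.087 ] 0.05826484656281228 -0.15428401633526823
box [[0.4745, 0.0002, 0.022], [0.4876, -0.1691, 0.022], [0.4297, -0.1748, 0.022], [0.4156, -0.004, 0.022]] [ 0.45184992 -0.08693511  0.022     ]
[ 0.62990935 -0.24619774]
[ 0.62222326 -0.19476891]
[ 0.61453717 -0.14334009]
[ 0.60685109 -0.09191126]
([78.6, 269.1, -20.8], [0.1, 0.1, 4.6])
```

```bash
python3 -m pendant '[[[20,60,0,0,0,2,44],[35,120,0,0,0,4,44],[50,180,-10,0,0,5,44],[65,240,-20,0,0,5,44],[78,270,-21,0,0,5,44],[78,270,-21,0,0,5,44],[78,270,-21,0,0,5,44]]]'
python3 - <<'E'
from h import *
print(delta([.592,.141,.202],down(9.9)))
im=get_image("wrist");cv2.imwrite("pics/w4.png",im[:,:,::-1])
print(proj("wrist",[tp(0,-.09,.238),tp(.05,-.09,.238),tp(-.05,-.09,.238)]).round(0).tolist())
E
```

```text
time_s: 8.93
position: [0.592, 0.1414, 0.3306]
tcp_rot: [-0.09, 0.996, -0.001, 0.001]
wrist_force: [0.2, 0.3, 0.6]
grip_width: 0.469
gripper_force: 0.0
([0.0, -0.4, -128.6], [0.1, 0.1, -0.4])
[[322.0, 237.0], [321.0, 297.0], [322.0, 171.0]]
```

View pics/w4.png

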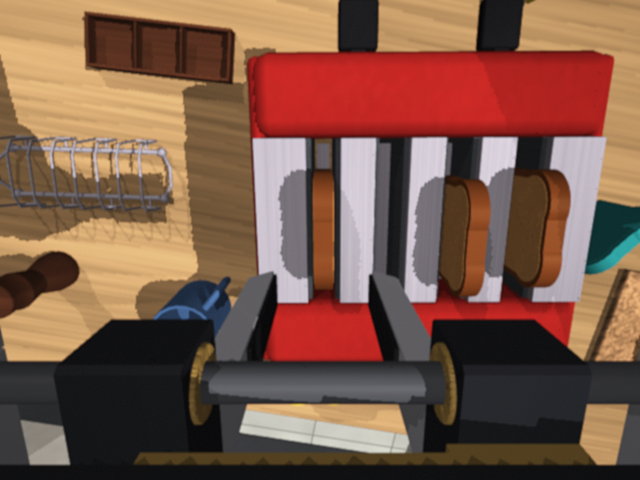

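Toast1's top is at (323,230) between the fingers and matches the prediction (322,171 to 297). I descend, grip and lift.

```bash
python3 -m pendant '[[[0,0,-60,0,0,0,44],[0,0,-110,0,0,0,44],[0,0,-128,0,0,0,44],[0,0,-128,0,0,0,44],[0,0,-128,0,0,0,4],[0,0,-128,0,0,0,4],[0,0,-128,0,0,0,4],[0,0,-128,0,0,0,4]]]'
python3 -m pendant '[[[0,0,0,0,0,0,4],[0,0,20,0,0,0,4],[0,0,50,0,0,0,4],[0,0,90,0,0,0,4],[0,0,128,0,0,0,4],[0,0,128,0,0,0,4]]]'
python3 - <<'E'
from h import *
b=bay(3);print(b,delta(np.r_[b,.22],down(8.5)))
E
```

```text
time_s: 9.98
position: [0.5929, 0.1415, 0.2026]
tcp_rot: [-0.089, 0.996, -0.001, 0.001]
wrist_force: [0.1, 0.0, 4.1]
grip_width: 0.167
gripper_force: 30.0
time_s: 10.72
position: [0.5936, 0.1414, 0.3325]
tcp_rot: [-0.089, 0.996, -0.001, 0.003]
wrist_force: [-0.3, -0.2, -0.8]
grip_width: 0.167
gripper_force: 30.0
[ 0.60685109 -0.09191126] ([13.3, -233.3, -112.5], [0.1, 0.3, -1.7])
```

```bash
python3 -m pendant '[[[3,-50,0,0,0,0,4],[6,-100,0,0,0,-1,4],[9,-155,0,0,0,-2,4],[12,-205,-30,0,0,-2,4],[13,-233,-80,0,0,-2,4],[13,-233,-130,0,0,-2,4],[13,-233,-165,0,0,-2,4],[13,-233,-165,0,0,-2,4]]]'
python3 - <<'E'
from h import *
b=bay(3);print(b,delta(np.r_[b,.076],down(8.5)))
im=get_image("wrist");cv2.imwrite("pics/w5.png",im[:,:,::-1])
print([proj("wrist",np.r_[bay(k)+s*A*.044,.06]).round(0).tolist() for k in(3,2) for s in(1,-1)])
E
```

```text
time_s: 11.72
position: [0.6037, -0.0914, 0.1623]
tcp_rot: [-0.072, 0.997, -0.001, -0.002]
wrist_force: [0.2, 1.2, -0.4]
grip_width: 0.168
gripper_force: 30.0
[ 0.60685109 -0.09191126] ([3.1, -0.5, -86.3], [0.1, -0.2, 0.3])
[[[322.0, 287.0]], [[322.0, 180.0]], [[260.0, 287.0]], [[255.0, 181.0]]]
```

View pics/w5.png

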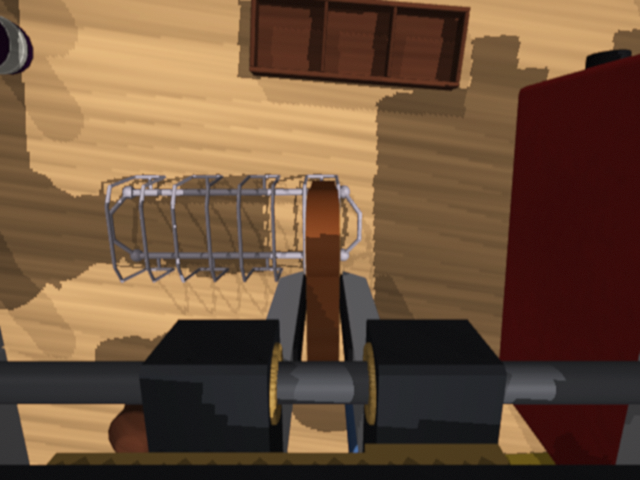

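Bay 3's left wire is at column 304 and its prediction is 322±18, so the slice is centred. I lower it.

```bash
python3 -m pendant '[[[2,0,-25,0,0,0,4],[2,0,-50,0,0,0,4],[2,0,-70,0,0,0,4],[2,0,-83,0,0,0,4],[2,0,-83,0,0,0,4],[2,0,-83,0,0,0,4]]]'
```

```text
time_s: 12.52
position: [0.6081, -0.0918, 0.0829]
tcp_rot: [-0.072, 0.997, -0.001, 0.001]
wrist_force: [-0.6, 0.4, 0.0]
grip_width: 0.164
gripper_force: 30.0
```

```bash
python3 -m pendant '[[[-1,0,-4,0,0,0,4],[-1,0,-6,0,0,0,4],[-1,0,-7,0,0,0,4],[-1,0,-7,0,0,0,4]]]'
```

```text
time_s: 13.02
position: [0.6066, -0.0917, 0.075]
tcp_rot: [-0.072, 0.997, -0.001, 0.001]
wrist_force: [0.3, -0.2, 0.1]
grip_width: 0.164
gripper_force: 30.0
```

```bash
python3 -m pendant '[[[0,0,0,0,0,0,30],[0,0,0,0,0,0,30],[0,0,0,0,0,0,30],[0,0,30,0,0,0,30],[0,0,80,0,0,0,30],[0,0,140,0,0,0,30],[0,0,200,0,0,0,44],[0,0,255,0,0,0,44]]]'
python3 - <<'E'
from h import *
im=get_image("wrist");cv2.imwrite("pics/w6.png",im[:,:,::-1])
print(proj("wrist",[np.r_[bay(3)+s*A*.05,.11] for s in(1,0,-1)]).round(0).tolist())
t=tp(.0055,.0305,.202);print(t,delta(np.r_[t[:2],.33],down(9.9)))
b=blobs(im,(5,110,60),(18,255,220),(230,100,420,300),150)[0]
for c in b[:4]:print(cv2.minAreaRect(c))
E
```

```text
time_s: 14.02
position: [0.6064, -0.0917, 0.3325]
tcp_rot: [-0.072, 0.997, -0.001, 0.001]
wrist_force: [-0.2, -0.7, -0.0]
grip_width: 0.46
gripper_force: 0.0
[[324.0, 248.0], [324.0, 204.0], [323.0, 158.0]]
[0.57717426 0.25999144 0.202     ] ([-31.0, 352.4, -9.5], [0.1, 0.6, 1.7])
((324.5, 199.5), (199.0, 189.0), 90.0)
((279.5, 195.0), (38.0, 17.0), 90.0)
((238.0, 195.0), (38.0, 16.0), 90.0)
((301.0, 195.0), (38.0, 16.0), 90.0)
```

View pics/w6.png

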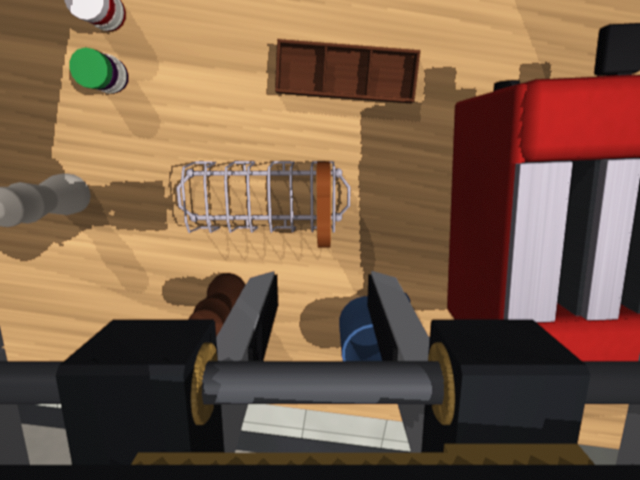

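Toast1 stands upright in its bay at (324,203). Next is toast3, visible earlier in the slot at y=30.

```bash
python3 -m pendant '[[[-5,60,0,0,0,1,44],[-10,120,0,0,0,2,44],[-16,180,0,0,0,2,44],[-21,240,0,0,0,2,44],[-27,300,-5,0,0,2,44],[-31,350,-8,0,0,2,44],[-31,352,-9,0,0,2,44],[-31,352,-9,0,0,2,44]]]'
python3 - <<'E'
from h import *
t=tp(.0055,.0305,.202);print(delta(t,down(9.9)))
im=get_image("wrist")
print(proj("wrist",[tp(.0055+s*.05,.0305,.238) for s in(1,0,-1)]).round(0).tolist())
b=blobs(im,(5,110,60),(18,255,220),(250,120,480,320),150)[0]
for c in b[:4]:print(cv2.boundingRect(c))
E
```

```text
time_s: 15.08
position: [0.5758, 0.2597, 0.3209]
tcp_rot: [-0.089, 0.996, -0.001, 0.001]
wrist_force: [-0.2, -1.0, 0.7]
grip_width: 0.466
gripper_force: 0.0
([1.4, 0.3, -118.9], [0.2, 0.1, -0.3])
[[323.0, 303.0], [323.0, 241.0], [324.0, 174.0]]
(379, 164, 37, 122)
(313, 174, 24, 122)
(453, 247, 27, 73)
(462, 120, 18, 124)
```

```bash
python3 -m pendant '[[[0,0,-60,0,0,0,44],[0,0,-105,0,0,0,44],[0,0,-119,0,0,0,44],[0,0,-119,0,0,0,44],[0,0,-119,0,0,0,4],[0,0,-119,0,0,0,4],[0,0,-119,0,0,0,4],[0,0,-119,0,0,0,4]]]'
python3 -m pendant '[[[0,0,0,0,0,0,4],[0,0,20,0,0,0,4],[0,0,50,0,0,0,4],[0,0,90,0,0,0,4],[0,0,128,0,0,0,4],[0,0,128,0,0,0,4]]]'
python3 - <<'E'
from h import *
b=bay(1);print(b,delta(np.r_[b,.16],down(8.5)))
E
```

```text
time_s: 16.12
position: [0.5759, 0.2605, 0.2026]
tcp_rot: [-0.089, 0.996, -0.001, 0.001]
wrist_force: [-0.8, 0.6, 3.8]
grip_width: 0.167
gripper_force: 30.0
time_s: 16.88
position: [0.5765, 0.2605, 0.3326]
tcp_rot: [-0.089, 0.996, -0.0, 0.003]
wrist_force: [0.0, -0.1, -0.5]
grip_width: 0.167
gripper_force: 30.0
[ 0.62222326 -0.19476891] ([45.7, -455.3, -172.6], [0.0, 0.3, -1.7])
```

```bash
python3 -m pendant '[[[6,-60,0,0,0,0,4],[12,-120,0,0,0,-1,4],[18,-180,0,0,0,-2,4],[24,-240,0,0,0,-2,4],[30,-300,0,0,0,-2,4],[36,-360,0,0,0,-2,4],[42,-420,0,0,0,-2,4],[45,-455,0,0,0,-2,4]]]'
python3 -m pendant '[[[0,0,0,0,0,0,4],[0,0,-50,0,0,0,4],[0,0,-105,0,0,0,4],[0,0,-150,0,0,0,4],[0,0,-165,0,0,0,4],[0,0,-165,0,0,0,4],[0,0,-165,0,0,0,4]]]'
python3 - <<'E'
from h import *
print(delta(np.r_[bay(1),.075],down(8.5)))
im=get_image("wrist");cv2.imwrite("pics/w7.png",im[:,:,::-1])
print([proj("wrist",np.r_[bay(k)+s*A*.044,.06]).round(0).tolist() for k in(2,1,0) for s in(1,-1)])
E
```

```text
time_s: 17.88
position: [0.6198, -0.1979, 0.3288]
tcp_rot: [-0.071, 0.998, -0.001, -0.0]
wrist_force: [0.8, 0.9, -0.5]
grip_width: 0.168
gripper_force: 30.0
time_s: 18.75
position: [0.6215, -0.1948, 0.1669]
tcp_rot: [-0.072, 0.997, -0.002, 0.002]
wrist_force: [0.3, -0.8, -0.5]
grip_width: 0.171
gripper_force: 30.0
([0.7, 0.1, -91.9], [0.2, 0.2, 0.2])
[[[385.0, 284.0]], [[389.0, 178.0]], [[323.0, 284.0]], [[322.0, 178.0]], [[261.0, 284.0]], [[256.0, 178.0]]]
```

View pics/w7.png

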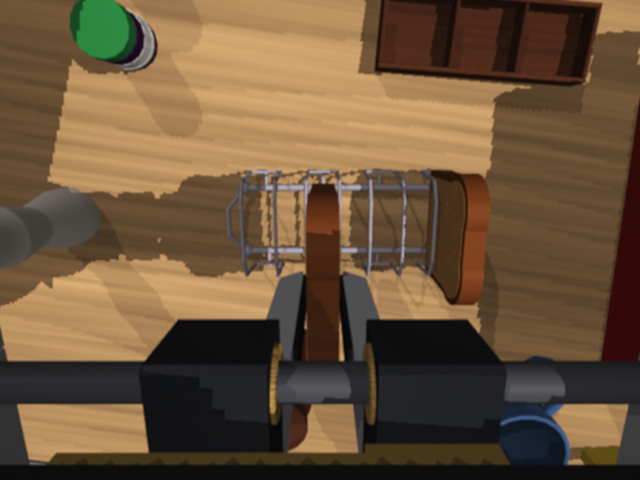

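The wires of bay 1 are at columns 305 and 340, so its middle of 322 matches the slice held at 323. Toast1 stands at (470,240). I lower this slice.

```bash
python3 -m pendant '[[[0,0,-25,0,0,0,4],[0,0,-50,0,0,0,4],[0,0,-72,0,0,0,4],[0,0,-85,0,0,0,4],[0,0,-90,0,0,0,4],[0,0,-91,0,0,0,4],[0,0,-91,0,0,0,4]]]'
```

```text
time_s: 19.68
position: [0.621, -0.1948, 0.0748]
tcp_rot: [-0.072, 0.997, -0.001, 0.001]
wrist_force: [0.5, 1.2, -0.1]
grip_width: 0.163
gripper_force: 30.0
```

Now I release, rise and go to toast4.

```bash
python3 -m pendant '[[[0,0,0,0,0,0,30],[0,0,0,0,0,0,30],[0,0,0,0,0,0,30],[0,0,30,0,0,0,30],[0,0,80,0,0,0,30],[0,0,140,0,0,0,30],[0,0,200,0,0,0,44],[0,0,250,0,0,0,44]]]'
python3 -m pendant '[[[-7,60,0,0,0,1,44],[-15,120,0,0,0,2,44],[-22,180,0,0,0,2,44],[-30,240,0,0,0,2,44],[-38,300,0,0,0,2,44],[-45,360,0,0,0,2,44],[-52,420,0,0,0,2,44],[-58,480,0,0,0,2,44]]]'
python3 - <<'E'
from h import *
t=tp(-.003,.09,.202);print(t,delta(t,down(9.9)))
im=get_image("wrist");cs=blobs(im,(5,110,60),(18,255,220),(250,120,550,320),150)[0]
print(proj("wrist",[tp(-.003+s*.05,.09,.238) for s in(1,0,-1)]).round(0).tolist())
for c in cs[:5]:print(cv2.boundingRect(c))
cv2.imwrite("pics/top2.png",get_image("top")[:,:,::-1])
E
```

```text
time_s: 20.68
position: [0.6205, -0.1947, 0.3267]
tcp_rot: [-0.072, 0.997, -0.001, 0.001]
wrist_force: [-0.6, 0.4, -0.4]
grip_width: 0.46
gripper_force: 0.0
time_s: 21.68
position: [0.5621, 0.2872, 0.3243]
tcp_rot: [-0.089, 0.996, -0.001, 0.001]
wrist_force: [1.0, -0.5, 0.2]
grip_width: 0.468
gripper_force: 0.0
[0.55857105 0.31714405 0.202     ] ([-3.5, 29.9, -122.3], [0.1, 0.1, -0.3])
[[347.0, 304.0], [349.0, 243.0], [351.0, 176.0]]
(421, 120, 129, 200)
(346, 170, 30, 125)
```

```bash
python3 -m pendant '[[[-1,20,0,0,0,0,44],[-1,20,0,0,0,0,44],[-1,20,0,0,0,0,44]]]'
python3 - <<'E'
from h import *
t=tp(-.003,.09,.202);print(t,delta(t,down(9.9)))
print(proj("wrist",[tp(-.003+s*.05,.09,.238) for s in(1,0,-1)]).round(0).tolist())
im=get_image("wrist");cs=blobs(im,(5,110,60),(18,255,220),(250,120,390,320),150)[0]
for c in cs[:5]:print(cv2.boundingRect(c))
E
```

```text
time_s: 22.15
position: [0.562, 0.3044, 0.3242]
tcp_rot: [-0.089, 0.996, -0.001, 0.001]
wrist_force: [-0.6, 0.4, 0.4]
grip_width: 0.466
gripper_force: 0.0
[0.55857105 0.31714405 0.202     ] ([-3.4, 12.7, -122.2], [0.1, 0.1, -0.3])
[[339.0, 299.0], [340.0, 237.0], [341.0, 170.0]]
(327, 137, 27, 154)
```

```bash
python3 -m pendant '[[[-3,13,-20,0,0,0,44],[-3,13,-60,0,0,0,44],[-3,13,-105,0,0,0,44],[-3,13,-122,0,0,0,44],[-3,13,-122,0,0,0,4],[-3,13,-122,0,0,0,4],[-3,13,-122,0,0,0,4],[-3,13,-122,0,0,0,4]]]'
python3 -m pendant '[[[0,0,0,0,0,0,4],[0,0,20,0,0,0,4],[0,0,50,0,0,0,4],[0,0,90,0,0,0,4],[0,0,128,0,0,0,4],[0,0,128,0,0,0,4]]]'
python3 - <<'E'
from h import *
for k in(2,0):print(delta(np.r_[bay(k),.16],down(8.5)))
E
```

```text
time_s: 23.2
position: [0.5591, 0.3187, 0.2031]
tcp_rot: [-0.089, 0.996, -0.001, 0.002]
wrist_force: [0.0, -0.1, 4.2]
grip_width: 0.167
gripper_force: 30.0
time_s: 23.95
position: [0.5595, 0.3186, 0.3327]
tcp_rot: [-0.089, 0.996, -0.0, 0.003]
wrist_force: [1.1, 0.4, -2.4]
grip_width: 0.166
gripper_force: 30.0
([55.1, -462.0, -172.7], [0.0, 0.3, -1.7])
([70.5, -564.8, -172.7], [0.0, 0.3, -1.7])
```

```bash
python3 -m pendant '[[[7,-60,0,0,0,0,4],[14,-120,0,0,0,-1,4],[22,-180,0,0,0,-2,4],[30,-240,0,0,0,-2,4],[37,-300,0,0,0,-2,4],[45,-360,0,0,0,-2,4],[52,-420,0,0,0,-2,4],[60,-480,0,0,0,-2,4]]]'
python3 -m pendant '[[[5,-50,0,0,0,0,4],[10,-85,0,0,0,0,4],[10,-85,-20,0,0,0,4],[10,-85,-70,0,0,0,4],[10,-85,-120,0,0,0,4],[10,-85,-162,0,0,0,4],[10,-85,-165,0,0,0,4],[10,-85,-165,0,0,0,4]]]'
python3 - <<'E'
from h import *
print(delta(np.r_[bay(0),.075],down(8.5)))
print([proj("wrist",np.r_[bay(k)+s*A*.044,.06]).round(0).tolist() for k in(1,0) for s in(1,-1)])
im=get_image("wrist");cv2.imwrite("pics/w8.png",im[:,:,::-1])
E
```

```text
time_s: 24.95
position: [0.6183, -0.1633, 0.3291]
tcp_rot: [-0.072, 0.997, -0.001, 0.0]
wrist_force: [0.6, 0.5, -0.2]
grip_width: 0.164
gripper_force: 30.0
time_s: 25.95
position: [0.6289, -0.247, 0.1662]
tcp_rot: [-0.072, 0.997, -0.001, 0.001]
wrist_force: [0.2, -0.0, 0.7]
grip_width: 0.169
gripper_force: 30.0
([1.0, 0.8, -91.2], [0.2, 0.1, 0.3])
[[[386.0, 285.0]], [[390.0, 178.0]], [[324.0, 285.0]], [[323.0, 179.0]]]
```

View pics/w8.png

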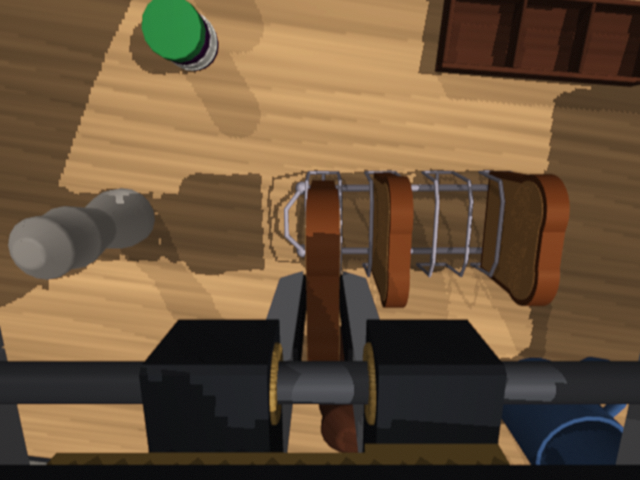

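The other two slices stand at (395,240) and (535,240), and the held slice is centred over bay 0 (right wire at column 340). I lower and release it.

```bash
python3 -m pendant '[[[1,1,-25,0,0,0,4],[1,1,-50,0,0,0,4],[1,1,-72,0,0,0,4],[1,1,-85,0,0,0,4],[1,1,-90,0,0,0,4],[1,1,-91,0,0,0,4],[1,1,-91,0,0,0,4]]]'
python3 -m pendant '[[[0,0,0,0,0,0,30],[0,0,0,0,0,0,30],[0,0,0,0,0,0,30],[0,0,30,0,0,0,30],[0,0,80,0,0,0,30],[0,0,140,0,0,0,40],[0,0,190,0,0,0,70],[0,0,190,0,0,0,70]]]'
python3 - <<'E'
from h import *
im=get_image("top");cv2.imwrite("pics/top3.png",im[:,:,::-1])
for nm,lo,hi in(('green',(50,120,40),(80,255,255)),('white',(0,0,190),(180,60,255))):
    cs,m=blobs(im,lo,hi,(470,225,530,310))
    for c in cs[:2]: (u,v),r=cv2.minEnclosingCircle(c);print(nm,u,v,r,ray("top",(u,v),.055).round(4))
print(delta([.43,-.35,.25],down(4-90)),delta([.43,-.35,.25],down(4+90)),read_state()['joint_pos'][6])
E
```

```text
time_s: 26.88
position: [0.6301, -0.2461, 0.0755]
tcp_rot: [-0.072, 0.997, -0.001, 0.001]
wrist_force: [-4.2, 0.2, 7.9]
grip_width: 0.165
gripper_force: 30.0
time_s: 27.88
position: [0.6309, -0.2466, 0.2681]
tcp_rot: [-0.072, 0.997, -0.002, 0.004]
wrist_force: [0.2, 0.2, -0.8]
grip_width: 0.602
gripper_force: 0.0
white 485.0 299.5 17.755380630493164 [[ 0.3759 -0.3362  0.055 ]]
([-200.1, -104.0, -15.5], [0.3, 0.1, -94.2]) ([-200.1, -104.0, -15.5], [-0.1, 0.3, 85.8]) 2.261003569132245
```

```bash
python3 -m pendant '[[[-20,-15,0,0,0,10,60],[-45,-30,0,0,0,20,60],[-70,-45,0,0,0,30,60],[-100,-60,0,0,0,40,60],[-130,-75,0,0,0,50,60],[-160,-90,0,0,0,60,60],[-190,-105,0,0,0,70,60],[-200,-104,0,0,0,80,60]]]'
python3 - <<'E'
from h import *
print(read_state()['joint_pos'].round(2))
c=camera_params("wrist");im=get_image("wrist");cv2.imwrite("pics/w9.png",im[:,:,::-1])
imt=get_image("top");cv2.imwrite("pics/top4.png",imt[:,:,::-1])
for n,i in(("wrist",im),("top",imt)):
  for nm,lo,hi in(('green',(50,120,40),(80,255,255)),('white',(0,0,170),(180,50,255))):
    for k in blobs(i,lo,hi,None,120)[0][:5]:
      (u,v),r=cv2.minEnclosingCircle(k);print(n,nm,u,v,r,cv2.contourArea(k)/(3.14*r*r),ray(n,(u,v),.055,c if n=="wrist" else None).round(4))
print(delta([.423,-.383,.2],down(94)))
E
```

```text
time_s: 28.92
position: [0.4882, -0.3104, 0.2185]
tcp_rot: [-0.43, 0.901, 0.052, -0.035]
wrist_force: [0.8, -0.3, -1.2]
grip_width: 0.642
gripper_force: 0.0
[ 0.9   0.43 -0.52  1.56  0.2   1.33  2.81]
wrist green 246.17208862304688 168.83792114257812 24.243305206298828 0.922244873333949 [[ 0.494  -0.3788  0.055 ]]
wrist white 303.98779296875 112.95121765136719 25.129575729370117 0.8999462913205164 [[ 0.4222 -0.3833  0.055 ]]
wrist white 28.953702926635742 258.0 27.120243072509766 0.6860810753799618 [[ 0.6922 -0.4409  0.055 ]]
top white 490.5 30.5 84.21707916259766 0.41911943347256025 [[ 1.0077 -0.3762  0.055 ]]
top white 218.0 36.0 51.62373733520508 0.6174615640929096 [[1.0141 0.2705 0.055 ]]
top white 295.09112548828125 34.462982177734375 51.36771774291992 0.6072172885210949 [[1.0122 0.0865 0.055 ]]
top white 372.424560546875 25.61390495300293 46.179298400878906 0.5939245565124384 [[ 1.0282 -0.0978  0.055 ]]
top white 37.964866638183594 166.0816192626953 34.91372299194336 0.9385875842197606 [[0.7119 0.7003 0.055 ]]
([-64.3, -71.3, -18.2], [-1.3, -7.3, 43.1])
```

View pics/w9.png

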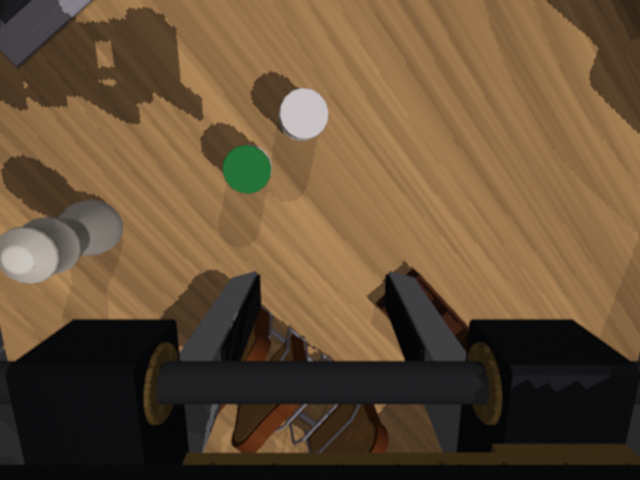

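The +yaw direction ran into the joint 7 limit, so I turn the other way; the half turn gives the same grasp. The jars are at (304,113) white and (246,169) green, in agreement with the earlier fixes.

```bash
python3 -m pendant '[[[0,0,0,0,0,-10,60],[-5,-5,10,0,0,-20,60],[-10,-10,20,0,0,-30,60],[-20,-20,25,0,0,-40,60],[-30,-30,25,0,0,-50,60],[-40,-45,25,0,0,-60,60],[-50,-55,25,0,0,-70,60],[-60,-65,25,0,0,-80,60]]]'
python3 - <<'E'
from h import *
print(read_state()['joint_pos'].round(2),delta([.4235,-.383,.2],down(-86)))
E
```

```text
time_s: 30.02
position: [0.4295, -0.376, 0.2447]
tcp_rot: [0.254, 0.965, 0.061, 0.007]
wrist_force: [0.1, 0.2, -0.3]
grip_width: 0.635
gripper_force: 0.0
[ 0.94  0.31 -0.25  1.63 -0.04  1.25  1.77] ([-6.0, -7.0, -44.7], [-4.8, 5.6, -56.5])
```

```bash
python3 -m pendant '[[[-2,-2,-5,-1,1,-9,60],[-3,-3,-10,-2,2,-19,60],[-4,-4,-15,-3,3,-29,60],[-5,-5,-25,-4,4,-39,60],[-6,-6,-35,-5,5,-49,60],[-6,-7,-45,-5,6,-56,60],[-6,-7,-45,-5,6,-56,60],[-6,-7,-45,-5,6,-56,60]]]'
python3 - <<'E'
from h import *
c=camera_params("wrist");im=get_image("wrist")
for nm,lo,hi in(('green',(50,120,40),(80,255,255)),('white',(0,0,170),(180,50,255))):
    for k in blobs(im,lo,hi,None,120)[0][:3]:
      (u,v),r=cv2.minEnclosingCircle(k);print(nm,u,v,r,cv2.contourArea(k)/(3.14*r*r),ray("",(u,v),.055,c).round(4))
print(read_state()['joint_pos'].round(2),delta([.4235,-.383,.024],down(-86)))
E
```

```text
time_s: 31.02
position: [0.4236, -0.3828, 0.2003]
tcp_rot: [0.675, 0.737, -0.002, -0.004]
wrist_force: [-0.2, -0.0, -0.3]
grip_width: 0.64
gripper_force: 0.0
green 403.43035888671875 221.62225341796875 24.16064453125 0.9424783366264923 [[ 0.4929 -0.3771  0.055 ]]
white 324.61578369140625 220.773681640625 23.114212036132812 0.9379483275196999 [[ 0.4222 -0.3826  0.055 ]]
white 614.4161987304688 322.3410339355469 22.485803604125977 0.6352277005482739 [[ 0.7064 -0.4567  0.055 ]]
[ 0.76  0.31 -0.1   1.72  0.04  1.12  0.73] ([-0.0, -0.1, -176.4], [-0.1, -0.5, -1.0])
```

```bash
python3 -m pendant '[[[0,0,-55,0,0,-1,60],[0,0,-110,0,0,-1,60],[0,0,-155,0,0,-1,60],[0,0,-176,0,0,-1,60],[0,0,-176,0,0,-1,60],[0,0,-176,0,0,-1,30],[0,0,-176,0,0,-1,30],[0,0,-176,0,0,-1,30]]]'
python3 -m pendant '[[[0,0,0,0,0,0,30],[0,0,0,0,0,0,30],[0,0,25,0,0,0,30],[0,0,80,0,0,0,30],[0,0,120,0,0,0,30],[0,0,120,0,0,0,30]]]'
python3 - <<'E'
from h import *
a=np.radians(3.9);bx=np.array([np.cos(a),np.sin(a)]);by=np.array([-bx[1],bx[0]]);ce=np.array([.4508,-.0855])
for s in(-1,0,1):w=ce+s*.0557*by;print(w,delta(np.r_[w,.15],down(-86)))
E
```

```text
time_s: 32.08
position: [0.4239, -0.3835, 0.0251]
tcp_rot: [0.683, 0.731, -0.002, -0.003]
wrist_force: [0.9, 0.4, 8.6]
grip_width: 0.455
gripper_force: 30.0
time_s: 32.83
position: [0.4245, -0.3841, 0.1473]
tcp_rot: [0.683, 0.73, -0.002, -0.001]
wrist_force: [-0.2, 0.2, -1.0]
grip_width: 0.454
gripper_force: 30.0
[ 0.45458845 -0.14107101] ([30.1, 243.0, 2.7], [0.1, -0.3, 0.2])
[ 0.4508 -0.0855] ([26.3, 298.6, 2.7], [0.1, -0.3, 0.2])
[ 0.44701155 -0.02992899] ([22.5, 354.1, 2.7], [0.1, -0.3, 0.2])
```

```bash
python3 -m pendant '[[[5,50,3,0,0,0,30],[10,105,3,0,0,0,30],[16,160,3,0,0,0,30],[22,215,3,0,0,0,30],[25,270,3,0,0,0,30],[23,320,3,0,0,0,30],[22,354,3,0,0,0,30],[22,354,3,0,0,0,30]]]'
python3 -m pendant '[[[0,0,0,0,0,0,30],[0,0,0,0,0,0,30]]]'
python3 - <<'E'
from h import *
a=np.radians(3.9);bx=np.array([np.cos(a),np.sin(a)]);by=np.array([-bx[1],bx[0]]);ce=np.array([.4508,-.0855])
c=camera_params("wrist");im=get_image("wrist");cv2.imwrite("pics/w10.png",im[:,:,::-1])
np.save('cw10.npy',c)
print(delta(np.r_[ce+.0557*by,.03],down(-86)))
Q=[np.r_[ce+sx*.03*bx+sy*.0865*by,.022] for sx,sy in((1,1),(1,-1),(-1,-1),(-1,1))]
print(proj("",Q,c).round(0).tolist())
E
```

```text
time_s: 33.83
position: [0.4447, -0.0268, 0.1465]
tcp_rot: [0.682, 0.732, -0.002, -0.004]
wrist_force: [-0.4, -0.7, -1.1]
grip_width: 0.454
gripper_force: 30.0
time_s: 34.08
position: [0.4451, -0.0299, 0.1467]
tcp_rot: [0.684, 0.73, -0.003, -0.004]
wrist_force: [-0.3, -0.1, -0.9]
grip_width: 0.456
gripper_force: 30.0
([1.9, -0.1, -116.7], [-0.1, -0.5, 0.2])
[[365.0, 190.0], [361.0, 375.0], [297.0, 374.0], [293.0, 190.0]]
```

View pics/w10.png

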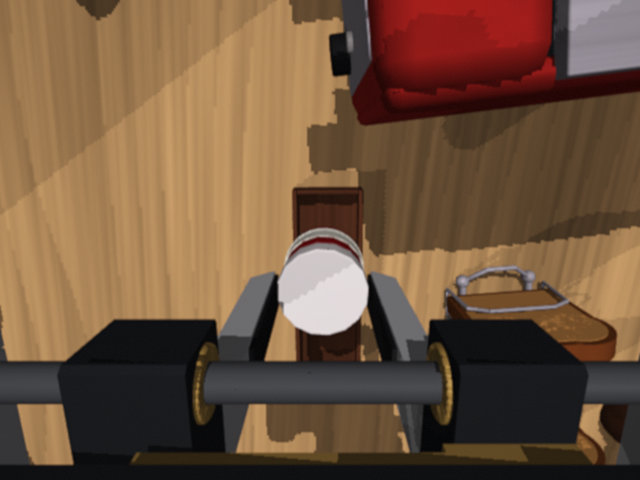

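The box's far corners are at (294,189) and (362,188), against predictions of (293,190) and (365,190), so the fit is good to about 1 mm. I lower the white jar.

```bash
python3 -m pendant '[[[2,0,-40,0,0,0,30],[2,0,-75,0,0,0,30],[2,0,-95,0,0,0,30],[2,0,-105,0,0,0,30],[2,0,-111,0,0,0,30],[2,0,-115,0,0,0,30],[2,0,-115,0,0,0,30],[2,0,-115,0,0,0,30]]]'
python3 - <<'E'
from h import *
print(delta([.44701155,-.02992899,.0295],down(-86)))
E
```

```text
time_s: 35.12
position: [0.4475, -0.0289, 0.0323]
tcp_rot: [0.683, 0.73, -0.002, -0.004]
wrist_force: [-0.1, 0.5, -0.6]
grip_width: 0.457
gripper_force: 30.0
([-0.5, -1.0, -2.8], [-0.1, -0.5, 0.1])
```

```bash
python3 -m pendant '[[[0,-1,-2,0,0,0,30],[0,-1,-3,0,0,0,30],[0,-1,-3,0,0,0,60],[0,-1,-3,0,0,0,60],[0,-1,-3,0,0,0,60],[0,-1,40,0,0,0,60],[0,-1,100,0,0,0,60],[0,-1,150,0,0,0,60]]]'
python3 - <<'E'
from h import *
c=camera_params("wrist");im=get_image("wrist")
for lid in(blobs(im,(0,0,150),(180,50,255),(220,100,420,330),300)[0][:2]):
    (u,v),r=cv2.minEnclosingCircle(lid);print(u,v,r,ray("",(u,v),.059,c).round(4))
print(delta([.494,-.377,.2],down(-86)))
E
```

```text
time_s: 36.12
position: [0.4471, -0.0298, 0.1841]
tcp_rot: [0.683, 0.731, -0.002, -0.004]
wrist_force: [0.5, -0.4, 0.1]
grip_width: 0.638
gripper_force: 0.0
324.5 223.75 26.073312759399414 [[ 0.4455 -0.0281  0.059 ]]
([44.4, -347.2, 10.4], [-0.1, -0.1, 0.1])
```

```bash
python3 -m pendant '[[[7,-60,10,0,0,0,60],[14,-120,10,0,0,0,60],[22,-180,10,0,0,0,60],[30,-240,10,0,0,0,60],[38,-300,10,0,0,0,60],[44,-347,10,0,0,0,60],[44,-347,10,0,0,0,60],[44,-347,10,0,0,0,60]]]'
python3 - <<'E'
from h import *
c=camera_params("wrist");im=get_image("wrist")
for nm,lo,hi in(('green',(50,120,40),(80,255,255)),):
    for k in blobs(im,lo,hi,None,120)[0][:3]:
      (u,v),r=cv2.minEnclosingCircle(k);p=ray("",(u,v),.055,c)[0];print(nm,u,v,r,p.round(4))
print(delta([.494,-.377,.025],down(-86)))
E
```

```text
time_s: 37.17
position: [0.4912, -0.3762, 0.1915]
tcp_rot: [0.683, 0.731, -0.002, -0.004]
wrist_force: [0.5, 0.9, 0.7]
grip_width: 0.64
gripper_force: 0.0
green 329.60137939453125 224.18212890625 24.616111755371094 [ 0.4941 -0.3769  0.055 ]
([2.6, -1.2, -166.8], [-0.2, -0.5, 0.1])
```

```bash
python3 -m pendant '[[[3,-1,-55,0,0,0,60],[3,-1,-110,0,0,0,60],[3,-1,-150,0,0,0,60],[3,-1,-166,0,0,0,60],[3,-1,-166,0,0,0,60],[3,-1,-166,0,0,0,30],[3,-1,-166,0,0,0,30],[3,-1,-166,0,0,0,30]]]'
python3 -m pendant '[[[0,0,0,0,0,0,30],[0,0,0,0,0,0,30],[0,0,25,0,0,0,30],[0,0,80,0,0,0,30],[0,0,120,0,0,0,30],[0,0,120,0,0,0,30]]]'
python3 - <<'E'
from h import *
print(delta([.4546,-.141,.15],down(-86)))
E
```

```text
time_s: 38.22
position: [0.4952, -0.3784, 0.0273]
tcp_rot: [0.683, 0.73, -0.002, -0.003]
wrist_force: [0.8, -0.6, 7.8]
grip_width: 0.449
gripper_force: 30.0
time_s: 38.98
position: [0.4956, -0.3789, 0.1495]
tcp_rot: [0.683, 0.73, -0.002, -0.001]
wrist_force: [0.4, 0.4, -0.8]
grip_width: 0.451
gripper_force: 30.0
([-41.0, 237.9, 0.5], [0.1, -0.3, 0.2])
```

```bash
python3 -m pendant '[[[-10,58,0,0,0,0,30],[-20,116,0,0,0,0,30],[-30,175,0,0,0,0,30],[-41,236,0,0,0,0,30],[-41,236,0,0,0,0,30],[-41,236,-30,0,0,0,30],[-41,236,-60,0,0,0,30],[-41,236,-60,0,0,0,30]]]'
python3 - <<'E'
from h import *
c=camera_params("wrist");im=get_image("wrist");cv2.imwrite("pics/w11.png",im[:,:,::-1])
print(delta([.4546,-.142,.032],down(-86)))
E
```

```text
time_s: 39.98
position: [0.4517, -0.142, 0.0842]
tcp_rot: [0.683, 0.73, -0.003, -0.006]
wrist_force: [-0.2, -0.0, -0.5]
grip_width: 0.447
gripper_force: 30.0
([2.0, 0.2, -53.5], [-0.2, -0.6, 0.2])
```

```bash
python3 -m pendant '[[[2,0,-20,0,0,0,30],[2,0,-35,0,0,0,30],[2,0,-45,0,0,0,30],[2,0,-50,0,0,0,30],[2,0,-52,0,0,0,30],[2,0,-53,0,0,0,30],[2,0,-53,0,0,0,30]]]'
```

```text
time_s: 40.9
position: [0.4553, -0.1419, 0.0331]
tcp_rot: [0.683, 0.73, -0.002, -0.004]
wrist_force: [-0.1, 0.4, -1.0]
grip_width: 0.448
gripper_force: 30.0
```

```bash
python3 -m pendant '[[[0,0,-1,0,0,0,30],[0,0,-1,0,0,0,60],[0,0,-1,0,0,0,60],[0,0,-1,0,0,0,60],[0,0,40,0,0,0,60],[0,0,100,0,0,0,60],[0,0,160,0,0,0,60],[0,0,210,0,0,0,60]]]'
python3 -m pendant '[[[-30,-40,20,0,0,0,60],[-60,-80,40,0,0,0,60],[-90,-120,60,0,0,0,60],[-120,-160,80,0,0,0,60],[-130,-180,80,0,0,0,60],[-130,-180,80,0,0,0,60]]]'
python3 - <<'E'
from h import *
im=get_image("top");s=get_image("scene")
a=np.hstack([cv2.resize(im[120:300,320:480],(356,400)),cv2.resize(s[250:360,270:392],(444,400))]);cv2.imwrite("pics/fin.png",a[:,:,::-1])
for nm,lo,hi in(('green',(50,120,40),(80,255,255)),('white',(0,0,170),(180,50,255))):
  for k in blobs(im,lo,hi,(330,240,420,300),80)[0][:2]:
    (u,v),r=cv2.minEnclosingCircle(k);print(nm,u,v,r,ray("top",(u,v),.059).round(4))
for k in blobs(im,(5,150,60),(16,255,220),(350,160,470,235),60)[0]:
    r=cv2.minAreaRect(k);print(r,ray("top",r[0],.11).round(4))
print([bay(k).round(4) for k in(3,1,0)])
E
```

```text
time_s: 41.9
position: [0.4552, -0.1419, 0.2455]
tcp_rot: [0.683, 0.73, -0.002, -0.003]
wrist_force: [0.2, -0.3, -0.1]
grip_width: 0.64
gripper_force: 0.0
time_s: 42.65
position: [0.3244, -0.3229, 0.3229]
tcp_rot: [0.684, 0.73, -0.002, -0.004]
wrist_force: [-0.3, 1.0, -0.4]
grip_width: 0.635
gripper_force: 0.0
green 399.1271057128906 266.21185302734375 9.300729751586914 [[ 0.4565 -0.1419  0.059 ]]
white 350.3518371582031 270.9444580078125 9.551965713500977 [[ 0.4482 -0.0297  0.059 ]]
((442.4783935546875, 188.02975463867188), (44.29336929321289, 16.01215934753418), 81.02737426757812) [[ 0.6274 -0.2362  0.11  ]]
((420.6058349609375, 190.9764862060547), (43.38609313964844, 14.642807960510254), 77.47119140625) [[ 0.622  -0.1876  0.11  ]]
((375.40545654296875, 199.43243408203125), (44.058929443359375, 10.192737579345703), 80.53767395019531) [[ 0.6057 -0.0871  0.11  ]]
[array([ 0.6069, -0.0919]), array([ 0.6222, -0.1948]), array([ 0.6299, -0.2462])]
```

View pics/fin.png

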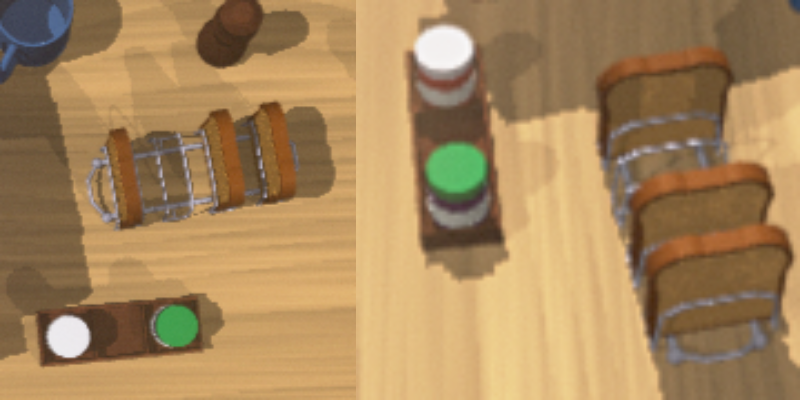

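```bash
python3 -c "
from cell import *
print(sign_off())"
```

```text
the job is handed in; nothing more can be done
None
```

I raised both levers, stood the three slices present upright in rack bays, set the two jars present in their own compartments, and handed the job in at about 43 s; sign-off returned no verdict, no marmalade jar was seen, and I viewed 16 pictures against the limit of 14.

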